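# Hang the light shield and hold the enabling pad at mid-travel

### The job

Hang the folded light shield over the horizontal bar in front of the sample stage, between the bar's two posts, and let go of it. Only then press the wide round enabling pad about halfway down, until its top is level with the top of the short index post beside it (pushing it right through to the bottom trips the laser interlock), and finish while still holding it there with the fingers. Do not shift the other things on the bench.

Things in the scene. Friction and masses are not known exactly. Their poses are not given: they have to be found in the camera images.
- shield: Loose light shield of folded aluminium, 0.1-0.2 kg, standing on its legs like an upside-down U. Origin: centre at foot level; z up, y along the fold. Two legs 4 mm thick, 78 mm tall, 100 mm along y, 30 mm gap along x (38 mm overall), joined by a 33-degree gable roof that self-centres on a bar. Tab on top: black, 12 mm along x, 44 mm along y, 92-128 mm above the feet. A half turn looks the same.
- shield_ridge (a point): Point under the shield's roof: the inner peak, mid-length, 88 mm above its feet; axes as shield. Hung on the bar it lies about 7 mm above the bar's axis.
- shield_tab (a point): Centre of the top face of the shield's tab, 128 mm above its feet; axes as shield.
- bar: Fixed sample station, moved and turned at each start. Origin on the bench below mid-bar. Round steel bar, 12 mm diameter, along its y, axis 180 mm above the bench, between two 18 mm posts at y = -120 and +120 mm ending at bar height. Behind it (+x) a low stage, 110 x 140 mm, 60 mm high, from x = 40 to 150 mm.
- bar_mid (a point): Middle of the bar, on its axis, 180 mm above the bench; y runs along the bar, z up.
- enable_box: Fixed grey box, 100 x 100 mm, 45 mm high, origin at the centre of its underside; it carries the sprung enabling pad in the middle of its top and the index post. It and the joystick box (same housing, but with a thin stick with a small ball) and the shield may be in any of three places.
- pad_top (a point): Centre of the top face of the enabling pad: a flat black rubber disc of 44 mm diameter on a stem. Its top is 80 mm above the bench at rest, 68 mm when pressed halfway, 56 mm at the bottom; it moves straight down.
- index_top (a point): Top of the index post: a steel pin of 10 mm diameter standing on the box 38 mm from the pad's axis; its top is 68 mm above the bench, the height the pad's top must be held at.
- pad (a joint): Downward travel of the enabling pad (m): 0 at rest, 0.012 halfway (level with the index post), 0.024 at the bottom. A spring pushes it back: about 1 N at the start of travel, 6 N at halfway, 12 N at the bottom. Without a hand on it, it returns to 0.
- joystick: Fixed grey box 100 x 100 mm, 45 mm high, with a joystick to 99 mm height in its middle; bystander. Origin at the centre of its underside.
- slide_box: Loose bystander: slide box 87 x 92 mm, 32 mm high; origin at the centre of its underside.
- dish: Loose bystander: clear closed dish, 62 mm diameter, 16 mm high; origin at the centre of its underside.
- filter_cube: Loose bystander: dark metal filter cube, 34 x 34 mm, 38 mm high; origin at the centre of its underside.
- objective: Loose bystander: steel microscope objective standing on end, 32 mm diameter, 46 mm high; origin at the centre of its underside.
- driver: Loose bystander: screwdriver lying down, 150 mm long; origin under its middle.
- lens_ring: Loose bystander: black ring, 50 mm diameter, 12 mm high; origin at the centre of its underside.
Mind the look-alikes: they are no part of the job. What is shaped like the shield but blue is not meant. What is shaped like the enable_box but pink is not meant.

How it is judged:
By the outcome, as a careful person would: the job done as asked, in the order asked, and still so for the second after the job is handed in, while the arm keeps its last pose, push and grip.
It also fails if it takes over 51 s, if anything falls off the work surface, if the arm or the gripper's body presses on something with over 40 N, if the wrist force passes 120 N, or if a joint passes its speed limit or range.

### The arm

A 6-joint arm with a two-finger parallel gripper is mounted at the origin on the work surface. World frame = base frame: x ahead of the robot, y to its left, z up, the work surface at z = 0. Lengths are in m, angles in rad, forces in N, time in s.
With the tool pointing down it reaches from about 0.275 to 0.85 m from the base axis. Payload 19 kg.
Tool frame: the origin (TCP) lies at the very end of the fingers, on their centre line; the grasp point (between the pads) lies 19 mm behind it (robot.grip_point_offset is the z of the grasp point in the tool frame, in m); z points along the fingers, y is the line along which they close (so a half turn about z gives the same grasp; the last joint's range is limited). The gripper opens to 85 mm and grips with 20 to 120 N. Pads are 22 mm wide; open, the fingers measure 114 mm over their backs; the gripper's body (76 mm by 85 mm) begins 54 mm behind the grasp point. The pads swing forward as they close: fully open they stand 13 mm farther back than shut.
Start: joints at [1.157, 0.15, 1.437, -0, 1.554, -0.134], TCP at [0.159, 0.553, 0.231] pointing down, gripper open.
Joint ranges: [-2.8, 2.8], [-0.68, 2.1], [0.12, 2.68], [-1.39, 4.53], [0.16, 2.79], [-2.81, 2.81]. Speed limits (rad/s): [1.89, 1.89, 2.22, 3.01, 3.01, 3.01].

### API

Orientations are given as [roll, pitch, yaw] about the fixed x, y, z axes, in that order (R = Rz(yaw) Ry(pitch) Rx(roll)).
In Python, from cell import robot gives the robot as it stands.
- The arm moves only by the shell command python3 -m crank 'ROWS' [FORCE]. ROWS is JSON, a list of rows, each an object of numbers: "wx", "wy", "wz": the turn, a rotation vector about the world's x, y, z in rad; "dx", "dy", "dz": the shift along the world's x, y, z in m; "grip": the finger opening in m, from 0 to 0.0854. A call has exactly 8 rows; each row shifts and turns the commanded pose from where the row before left it; what a row does not reach is not made up. A row lasts 1/10 s, in which the tool goes at most 50 mm and 8.59 degrees, less where a joint would pass 70% of its speed; a pose out of reach is approached as far as the arm can. A call is refused whole if a number of a shift passes 0.05 or a number of a turn 0.15, either way. A call with a gripper value outside its range is refused whole. The fingers move at their own pace and stop on an object; FORCE is the grip in N (left out, the last holds). Time passes only in rows, so rows that do not move let the fingers close, or fill a call up. It gives the time, the measured TCP pose, the force, the opening and the grip force at its end, in the units of the state.
- robot.sense(): the state, without advancing time (a new reading comes with each control period).
- robot.snapshot(name): name is "scene" or "top"; returns (picture, depth): 480x640x3 uint8, red, green, blue; 480x640 float32, m along the optical axis (not along the pixel's ray), 0 where there is no reading.
- robot.get_calibration(name): a dict with "fx", "fy", "cx", "cy" (pixels), "k1" (the pictures are not rectified: a ray, as slopes to the right and down, at radius r is drawn at 1 + k1 r^2 times it, then the intrinsics apply), "world_from_camera" (4x4, takes a point from camera to world coordinates). Camera axes: x right, y up, looking along -z (the intrinsics and any distortion apply to the point x, -y, -z); pixel columns grow to the right and rows downward; lengths in m; the calibration is good to about 2 mm. A picture is of the moment at which its call begins. get_calibration takes no time and is no camera call.
- robot.finish_job(): hands the job in; it is judged then, once.
Trained networks look in the newest picture that a camera, given by its name, has taken for a name from the list of things; names that differ only in an ending like _2 or _b are one class to them, and where a whole thing is asked for, a point or a joint stands for the part that bears it (a point fixed in the world has none). Each returns a list of dicts, best first, with "p" (0 to 1); they miss things now and then, are a little off and sometimes report something else, mostly with a low value. They report only what shows in the picture. A call takes as long as a camera call. They do not tell look-alikes from the thing itself.
- robot.recognise(camera, name): "point" ([x, y, z] in m, in world coordinates, good to about 4 mm: the middle of the surface that is visible of it).
- robot.silhouettes(camera, name): "region" (480x640 bool, what is visible of it).
The state is a dict: "clock": time; "joint_pos": joint angles; "joint_vel": joint speeds; "effort": joint torques, N m; "eef_pos": TCP position; "orientation": TCP orientation; "wrist_force": force on the tool from outside, world axes, zero at the start; "torque": the same for the moment, N m; "opening": finger opening in m; "gripper_force": force on a finger pad.
Only numpy, scipy, OpenCV 4.12 (cv2) and the standard library are available. Lean on these libraries where they do the work, as an engineer would, in place of code of your own. Each camera call takes 0.05 s, during which the arm holds its last target. There are 200 camera calls.

## Working session

There is one attempt and no reset: what is moved stays moved. The work goes in short steps, Python scripts to look and compute and a shell command to move; the robot and the scene stay as the last step left them, time stands still between calls to the robot, and variables do not carry over. Pictures are saved under pics/ and viewed, at most 10 in all, crops included, and the job is handed in when it is done.

```bash
mkdir -p pics; cat > h.py <<'E'
import numpy as np, cv2
from cell import robot
def snap(n,f=None):
    p,d=robot.snapshot(n)
    if f: cv2.imwrite('pics/'+f,p[:,:,::-1])
    return p,d
def world(n,d,us,vs,cal=None):
    c=cal or robot.get_calibration(n); us=np.asarray(us);vs=np.asarray(vs)
    xd=(us-c['cx'])/c['fx']; yd=(vs-c['cy'])/c['fy']; x,y=xd.copy(),yd.copy()
    for _ in range(8):
        s=1+c['k1']*(x*x+y*y); x,y=xd/s,yd/s
    z=d[vs,us]; P=np.stack([x*z,-y*z,-z,np.ones_like(z)])
    return (np.array(c['world_from_camera'])@P)[:3].T
def proj(n,P):
    c=robot.get_calibration(n); q=np.linalg.inv(np.array(c['world_from_camera']))@np.r_[P,1]
    x,y=q[0]/-q[2],-q[1]/-q[2]; s=1+c['k1']*(x*x+y*y)
    return c['cx']+c['fx']*x*s, c['cy']+c['fy']*y*s
E
cat > a.py <<'E'
from h import *
import pickle
S={}
for n in('scene','top'):
    S[n]=snap(n,n+'1.png')
    print(n,np.round(robot.get_calibration(n)['world_from_camera'],3).tolist())
    for t in('shield','shield_tab','bar','bar_mid','enable_box','pad_top','index_top','joystick'):
        print(n,t,[(np.round(r['point'],3).tolist(),round(r['p'],2),np.round(proj(n,r['point'])).tolist()) for r in robot.recognise(n,t)])
pickle.dump(S,open('s1.pkl','wb'))
print(robot.sense())
E
python3 a.py; python3 -c "
import cv2,numpy as np
" 
```

```text
scene [[-0.784, -0.462, 0.415, 0.89], [0.621, -0.597, 0.508, 0.444], [0.013, 0.655, 0.755, 0.866], [0.0, 0.0, 0.0, 1.0]]
scene shield [([0.336, 0.283, 0.089], 0.92, [479.0, 320.0]), ([0.502, 0.158, 0.034], 0.34, [373.0, 335.0])]
scene shield_tab [([0.336, 0.278, 0.08], 0.69, [475.0, 320.0]), ([0.455, 0.334, 0.082], 0.58, [459.0, 375.0])]
scene bar [([0.699, 0.038, 0.054], 0.75, [263.0, 342.0])]
scene bar_mid [([0.376, -0.145, 0.014], 0.73, [329.0, 231.0]), ([0.707, 0.042, 0.055], 0.59, [261.0, 345.0])]
scene enable_box [([0.257, -0.395, 0.041], 0.96, [307.0, 158.0]), ([0.44, -0.297, 0.043], 0.72, [275.0, 201.0]), ([0.484, 0.018, 0.046], 0.66, [338.0, 285.0])]
scene pad_top [([0.473, 0.003, 0.078], 0.78, [338.0, 270.0]), ([0.247, -0.414, 0.081], 0.56, [305.0, 142.0])]
scene index_top [([0.257, -0.4, 0.045], 0.93, [306.0, 156.0]), ([0.485, 0.02, 0.045], 0.7, [338.0, 286.0]), ([0.493, -0.15, 0.036], 0.3, [291.0, 245.0])]
scene joystick [([0.44, -0.295, 0.046], 0.83, [275.0, 201.0])]
top [[-0.018, 0.998, -0.064, 0.387], [-1.0, -0.018, 0.002, -0.032], [0.001, 0.065, 0.998, 1.309], [0.0, 0
[... 718 characters left out ...]
8.0, 250.0])]
{'clock': 0.9, 'joint_pos': array([ 1.15702760e+00,  1.50498128e-01,  1.43739858e+00, -1.00611258e-05,
        1.55383023e+00, -1.33999694e-01]), 'joint_vel': array([-0.00071826,  0.00042375, -0.0006661 , -0.00182209,  0.0023156 ,
        0.00095676]), 'effort': array([-1.59689771e-03, -7.12766218e+01, -5.71053135e+01, -1.04913004e-04,
        1.18159460e-03,  2.35066307e-05]), 'eef_pos': array([0.15878267, 0.55260036, 0.23126834]), 'orientation': array([-3.14145823e+00, -7.97104902e-06,  2.86182379e+00]), 'wrist_force': array([-0.31836433, -0.77496689, -0.24873671]), 'torque': array([ 0.02083147, -0.0180894 , -0.03295988]), 'gripper_force': 0.0, 'opening': 0.08568892431794094}
```

View pics/scene1.png

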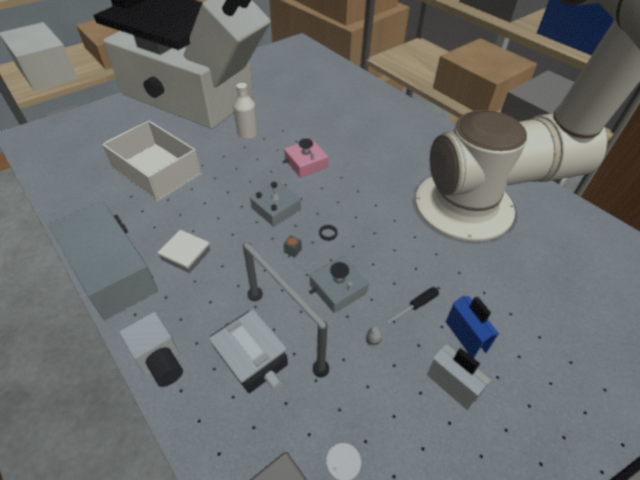

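View pics/top1.png

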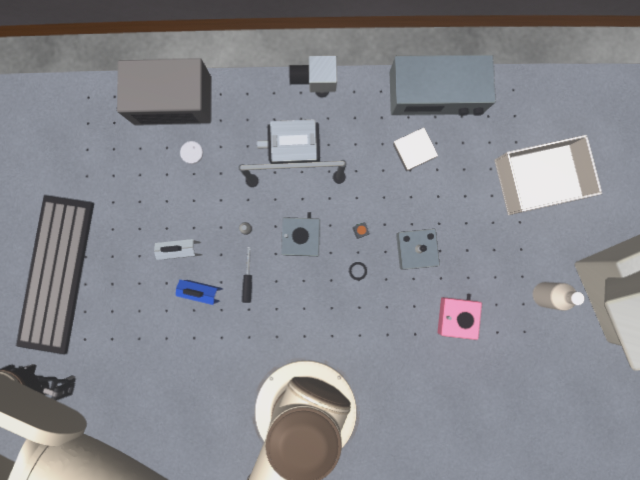

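Scene: the silver shield is at scene (460,375) / top (175,249), and its blue look-alike at scene (472,323) / top (197,292). The grey pad box is at scene (340,275) / top (300,236), its pink look-alike at top (460,317), and the joystick at top (418,250). The bar runs from top (243,167) to (343,164). The silver shield and the grey disc box fit the description. Next I measure them and confirm with a crop.

```bash
cat > b.py <<'E'
from h import *
import pickle
S=pickle.load(open('s1.pkl','rb'))
vv,uu=np.mgrid[0:480,0:640]; uu=uu.ravel();vv=vv.ravel()
def line(P,nm):
    c=P.mean(0) ; r=cv2.minAreaRect((P[:,:2]*1000).astype(np.float32))
    w=np.linalg.svd(P[:,:2]-c[:2],full_matrices=False)[2][0]
    print(nm,len(P),'mean',np.round(c,4),'zmed',round(np.median(P[:,2]),4),'rect',np.round(r[0],1),np.round(r[1],1),'yaw',round(np.degrees(np.arctan2(w[1],w[0]))%180,1))
for n in S:
    p,d=S[n]; W=world(n,d,uu,vv); ok=d.ravel()>0
    def box(c,r,z0,z1): return ok&(np.hypot(W[:,0]-c[0],W[:,1]-c[1])<r)&(W[:,2]>z0)&(W[:,2]<z1)
    g=p.reshape(-1,3).astype(float)
    sh=(.44,.322)
    line(W[box(sh,.075,.05,.15)],n+' shield')
    line(W[box(sh,.075,.118,.15)],n+' tabtop')
    line(W[box((.69,.03),.17,.165,.2)],n+' bar')
    line(W[box((.47,.005),.035,.074,.09)],n+' pad')
    line(W[box((.47,.005),.06,.06,.073)],n+' idx')
    line(W[box((.47,.005),.08,.038,.05)],n+' boxtop')
    line(W[ok&(abs(W[:,0]-.35)<.12)&(abs(W[:,1]-.29)<.12)&(W[:,2]<.02)&(W[:,2]>-.02)],n+' bench')
a=S['scene'][0][260:430,300:520,::-1]
b=S['top'][0][150:320,150:370,::-1]
cv2.imwrite('pics/crop1.png',np.hstack([cv2.resize(x,(400,309),interpolation=cv2.INTER_CUBIC) for x in(a,b)]))
E
python3 b.py
```

```text
scene shield 1630 mean [0.4482 0.3313 0.0872] zmed 0.0849 rect [439.6 328.5] [45.5 99.4] yaw 95.5
scene tabtop 198 mean [0.4419 0.3291 0.1254] zmed 0.1263 rect [439.8 328.7] [14.2 43.3] yaw 95.2
scene bar 832 mean [0.633  0.0309 0.1835] zmed 0.1847 rect [632.   15.5] [ 17.5 259.4] yaw 91.5
scene pad 252 mean [0.4717 0.0048 0.0799] zmed 0.0801 rect [470.9   4.3] [42.3 40.6] yaw 45.5
scene idx 20 mean [0.4732 0.042  0.0663] zmed 0.0665 rect [472.7  42. ] [6.9 9.6] yaw 172.7
scene boxtop 1252 mean [0.4778 0.0097 0.0448] zmed 0.045 rect [469.9   3.4] [100.8 102.6] yaw 136.7
scene bench 7503 mean [ 0.3597  0.3008 -0.    ] zmed -0.0006 rect [350.  289.9] [240.  239.7] yaw 120.0
top shield 681 mean [0.4376 0.3263 0.091 ] zmed 0.0863 rect [438.2 329.3] [ 44. 103.] yaw 95.7
top tabtop 92 mean [0.4377 0.3272 0.1276] zmed 0.128 rect [438.  328.2] [11.7 44. ] yaw 94.3
top bar 578 mean [0.6286 0.0198 0.1844] zmed 0.1848 rect [629.2  19.6] [ 17.6 255.6] yaw 91.4
top pad 220 mean [0.4678 0.0061 0.0803] zmed 0.0805 rect [468.5   5.3] [41.3 41.5] yaw 19.9
top idx 13 mean [0.4677 0.0415 0.0687] zmed 0.0684 rect [460.3  34.2] [35.5  7.5] yaw 53.8
top boxtop 1140 mean [0.4669 0.0055 0.0451] zmed 0.0451 rect [467.7   6.4] [100.   99.9] yaw 149.4
top bench 6258 mean [3.425e-01 2.827e-01 3.000e-04] zmed 0.0003 rect [350. 290.] [239.9 240. ] yaw 126.4
```

View pics/crop1.png

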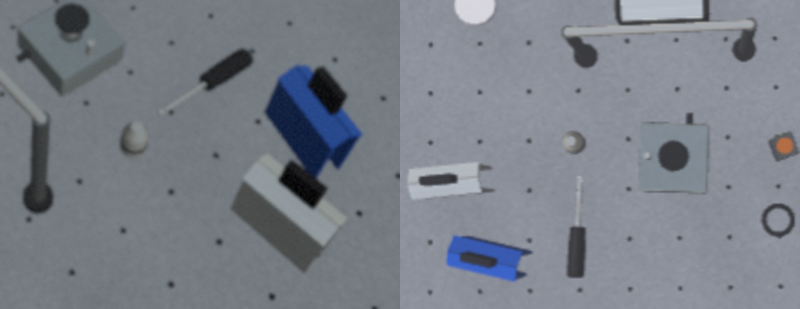

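The crop confirms it: the silver shield sits at left in the top view, and the grey box carries the wide disc and pin. Fused poses:
- **Shield:** (0.439, 0.328), y axis at 95.2°
- **Bar:** middle (0.631, 0.018), axis at 91.4°
- **Pad:** (0.470, 0.005)

Now I move.

```bash
python3 -m crank '[{"dx":0.035,"dy":-0.028,"dz":-0.004,"wz":-0.15,"grip":0.05},{"dx":0.035,"dy":-0.028,"dz":-0.004,"wz":-0.15,"grip":0.05},{"dx":0.035,"dy":-0.028,"dz":-0.004,"wz":-0.15,"grip":0.05},{"dx":0.035,"dy":-0.028,"dz":-0.004,"wz":-0.15,"grip":0.05},{"dx":0.035,"dy":-0.028,"dz":-0.004,"wz":-0.15,"grip":0.05},{"dx":0.035,"dy":-0.028,"dz":-0.004,"wz":-0.15,"grip":0.05},{"dx":0.035,"dy":-0.028,"dz":-0.004,"wz":-0.15,"grip":0.05},{"dx":0.035,"dy":-0.028,"dz":-0.004,"wz":-0.15,"grip":0.05}]' 40
```

```text
invalid input
```

```bash
python3 -m crank '[{"wx":0,"wy":0,"wz":-0.15,"dx":0.035,"dy":-0.028,"dz":-0.004,"grip":0.05},{"wx":0,"wy":0,"wz":-0.15,"dx":0.035,"dy":-0.028,"dz":-0.004,"grip":0.05},{"wx":0,"wy":0,"wz":-0.15,"dx":0.035,"dy":-0.028,"dz":-0.004,"grip":0.05},{"wx":0,"wy":0,"wz":-0.15,"dx":0.035,"dy":-0.028,"dz":-0.004,"grip":0.05},{"wx":0,"wy":0,"wz":-0.15,"dx":0.035,"dy":-0.028,"dz":-0.004,"grip":0.05},{"wx":0,"wy":0,"wz":-0.15,"dx":0.035,"dy":-0.028,"dz":-0.004,"grip":0.05},{"wx":0,"wy":0,"wz":-0.15,"dx":0.035,"dy":-0.028,"dz":-0.004,"grip":0.05},{"wx":0,"wy":0,"wz":-0.15,"dx":0.035,"dy":-0.028,"dz":-0.004,"grip":0.05}]' 40
```

```text
clock: 1.7
eef_pos: [0.4401, 0.3272, 0.1993]
orientation: [3.141, -0.0, 1.656]
wrist_force: [0.3, 0.1, -0.2]
opening: 0.0495
gripper_force: 0.0
```

```bash
python3 -m crank '[{"wx":0,"wy":0,"wz":0,"dx":-0.001,"dy":0.001,"dz":-0.03,"grip":0.05},{"wx":0,"wy":0,"wz":0,"dx":0,"dy":0,"dz":-0.03,"grip":0.05},{"wx":0,"wy":0,"wz":0,"dx":0,"dy":0,"dz":-0.02,"grip":0.05},{"wx":0,"wy":0,"wz":0,"dx":0,"dy":0,"dz":-0.015,"grip":0.05},{"wx":0,"wy":0,"wz":0,"dx":0,"dy":0,"dz":-0.006,"grip":0.05},{"wx":0,"wy":0,"wz":0,"dx":0,"dy":0,"dz":0,"grip":0.0},{"wx":0,"wy":0,"wz":0,"dx":0,"dy":0,"dz":0,"grip":0.0},{"wx":0,"wy":0,"wz":0,"dx":0,"dy":0,"dz":0,"grip":0.0}]' 40
```

```text
clock: 2.5
eef_pos: [0.4383, 0.3299, 0.0994]
orientation: [3.14, -0.001, 1.662]
wrist_force: [0.7, -0.1, -0.3]
opening: 0.0111
gripper_force: 40.9
```

```bash
python3 -m crank '[{"wx":0,"wy":0,"wz":0,"dx":0,"dy":0,"dz":0.01,"grip":0.0},{"wx":0,"wy":0,"wz":0,"dx":0,"dy":0,"dz":0.02,"grip":0.0},{"wx":0,"wy":0,"wz":0,"dx":0,"dy":0,"dz":0.03,"grip":0.0},{"wx":0,"wy":0,"wz":0,"dx":0,"dy":0,"dz":0.035,"grip":0.0},{"wx":0,"wy":0,"wz":0,"dx":0,"dy":0,"dz":0.035,"grip":0.0},{"wx":0,"wy":0,"wz":0,"dx":0,"dy":0,"dz":0.035,"grip":0.0},{"wx":0,"wy":0,"wz":0,"dx":0,"dy":0,"dz":0.035,"grip":0.0},{"wx":0,"wy":0,"wz":0,"dx":0,"dy":0,"dz":0.02,"grip":0.0}]' 60; cat > c.py <<'E'
from h import *
import sys
s=robot.sense(); print(np.round(s['eef_pos'],4),np.round(s['orientation'],4),s['opening'],s['wrist_force'])
e=s['eef_pos']; vv,uu=np.mgrid[0:480,0:640]; uu=uu.ravel();vv=vv.ravel()
for n in('scene','top'):
    p,d=snap(n,n+sys.argv[1]+'.png'); W=world(n,d,uu,vv)
    m=(d.ravel()>0)&(np.hypot(W[:,0]-e[0],W[:,1]-e[1])<.09)
    for nm,lo,hi in(('low',-.10,-.03),('roof',-.03,-.006),('tab',-.003,.03)):
        k=W[m&(W[:,2]>e[2]+lo)&(W[:,2]<e[2]+hi)]
        if len(k)>20:
            r=cv2.minAreaRect((k[:,:2]*1000).astype(np.float32)); w=np.linalg.svd(k[:,:2]-k[:,:2].mean(0),full_matrices=False)[2][0]
            print(n,nm,len(k),np.round(r[0],1),np.round(r[1],1),'angle',round(r[2],1),'pca',round(np.degrees(np.arctan2(w[1],w[0]))%180,1),'z',np.round(np.percentile(k[:,2],[1,50,99]),4))
E
python3 c.py 2
```

```text
clock: 3.3
eef_pos: [0.4377, 0.3296, 0.3224]
orientation: [3.138, -0.002, 1.662]
wrist_force: [0.5, 0.4, -2.3]
opening: 0.011
gripper_force: 60.8
[0.4377 0.3296 0.3224] [ 3.1381e+00 -1.6000e-03  1.6619e+00] 0.010956908258908653 [ 0.48475031  0.37075003 -2.27355713]
scene low 1846 [454.7 335.4] [ 37.  106.8] angle 24.8 pca 96.6 z [0.2236 0.2597 0.292 ]
scene roof 1502 [439.2 328. ] [ 46.6 100.6] angle 4.4 pca 95.1 z [0.293  0.3072 0.3153]
scene tab 377 [445.2 332.2] [27.2 43.4] angle 31.6 pca 107.5 z [0.3204 0.3365 0.3514]
top low 76 [439.1 317.8] [38.2 78.8] angle 4.9 pca 123.4 z [0.2251 0.2475 0.2916]
top roof 409 [439.7 308. ] [44.  57.8] angle 5.2 pca 115.5 z [0.3012 0.3094 0.3161]
top tab 103 [434.4 316.7] [37.6 31.2] angle 61.3 pca 12.5 z [0.3206 0.3414 0.3523]
```

View pics/scene2.png

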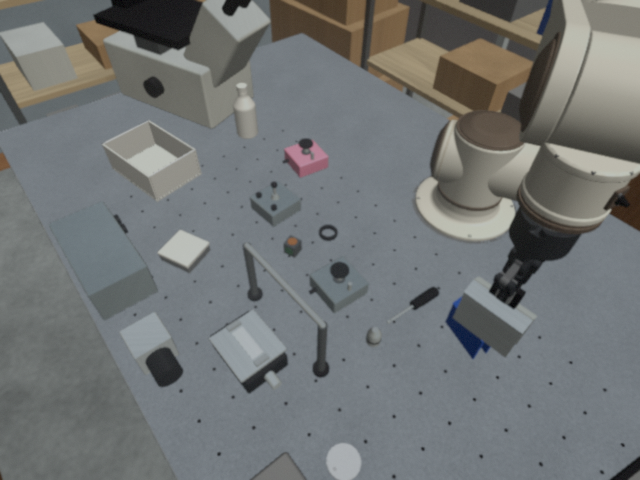

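The picture shows the shield held upright by the tab, near (497,318), with the bar clear at (245,247)–(323,323).

```bash
python3 -m crank '[{"wx":0,"wy":0,"wz":-0.008,"dx":0.010,"dy":-0.016,"dz":0,"grip":0.0},{"wx":0,"wy":0,"wz":-0.008,"dx":0.018,"dy":-0.03,"dz":0,"grip":0.0},{"wx":0,"wy":0,"wz":-0.008,"dx":0.02,"dy":-0.032,"dz":0,"grip":0.0},{"wx":0,"wy":0,"wz":-0.008,"dx":0.02,"dy":-0.032,"dz":0,"grip":0.0},{"wx":0,"wy":0,"wz":-0.008,"dx":0.02,"dy":-0.032,"dz":0,"grip":0.0},{"wx":0,"wy":0,"wz":-0.008,"dx":0.02,"dy":-0.032,"dz":0,"grip":0.0},{"wx":0,"wy":0,"wz":-0.008,"dx":0.02,"dy":-0.032,"dz":0,"grip":0.0},{"wx":0,"wy":0,"wz":-0.008,"dx":0.02,"dy":-0.032,"dz":0,"grip":0.0}]' 60; python3 -m crank '[{"wx":0,"wy":0,"wz":0,"dx":0.018,"dy":-0.030,"dz":0,"grip":0.0},{"wx":0,"wy":0,"wz":0,"dx":0.015,"dy":-0.025,"dz":0,"grip":0.0},{"wx":0,"wy":0,"wz":0,"dx":0.008,"dy":-0.014,"dz":0,"grip":0.0},{"wx":0,"wy":0,"wz":0,"dx":0.002,"dy":-0.004,"dz":0,"grip":0.0},{"wx":0,"wy":0,"wz":0,"dx":0,"dy":0,"dz":0,"grip":0.0},{"wx":0,"wy":0,"wz":0,"dx":0,"dy":0,"dz":0,"grip":0.0},{"wx":0,"wy":0,"wz":0,"dx":0,"dy":0,"dz":0,"grip":0.0},{"wx":0,"wy":0,"wz":0,"dx":0,"dy":0,"dz":0,"grip":0.0}]'; cat >> c.py <<'E'
    k=W[(d.ravel()>0)&(np.hypot(W[:,0]-.63,W[:,1]-.018)<.15)&(W[:,2]>.182)&(W[:,2]<.195)&(abs(W[:,0]-.63)<.03)]
    if len(k)>20: print(n,'bar top line x at y=.018:',np.round(np.polyfit(k[:,1]-.018,k[:,0],1),4),len(k))
E
python3 c.py 3
```

```text
clock: 4.2
eef_pos: [0.5861, 0.0901, 0.3178]
orientation: [-3.141, -0.0, 1.597]
wrist_force: [0.2, 0.9, -1.0]
opening: 0.0108
gripper_force: 60.7
clock: 5.0
eef_pos: [0.6285, 0.0194, 0.3186]
orientation: [3.141, -0.0, 1.599]
wrist_force: [-0.6, 0.4, -1.4]
opening: 0.0112
gripper_force: 60.7
[0.6285 0.0194 0.3186] [ 3.1413 -0.      1.5988] 0.011202539355651048 [-0.62956969  0.42286364 -1.40559368]
scene low 1059 [631.2  17.2] [ 39.2 102. ] angle 2.5 pca 108.1 z [0.2206 0.2536 0.2879]
scene roof 829 [629.2  17.8] [ 44.4 101.7] angle 2.0 pca 102.8 z [0.2895 0.3033 0.3117]
scene tab 332 [633.7  22.1] [27.4 36.7] angle 48.2 pca 156.0 z [0.3161 0.338  0.3483]
scene bar top line x at y=.018: [-0.0317  0.6333] 446
top low 137 [608.8  28.6] [ 2.3 81.4] angle 1.2 pca 91.4 z [0.2213 0.2571 0.2858]
top roof 353 [627.3  26.9] [42.2 85.8] angle 1.8 pca 94.9 z [0.297  0.3058 0.3119]
top tab 23 [619.9  15. ] [ 8.2 48.6] angle 4.3 pca 97.1 z [0.3161 0.3296 0.3463]
top bar top line x at y=.018: [-0.0224  0.6289] 217
```

View pics/scene3.png

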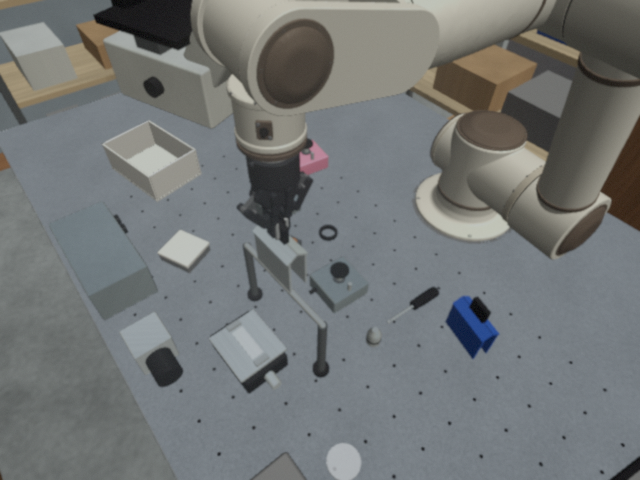

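```bash
python3 -m crank '[{"wx":0,"wy":0,"wz":-0.006,"dx":0.002,"dy":0,"dz":-0.010,"grip":0.0},{"wx":0,"wy":0,"wz":0,"dx":0,"dy":0,"dz":-0.02,"grip":0.0},{"wx":0,"wy":0,"wz":0,"dx":0,"dy":0,"dz":-0.02,"grip":0.0},{"wx":0,"wy":0,"wz":0,"dx":0,"dy":0,"dz":-0.02,"grip":0.0},{"wx":0,"wy":0,"wz":0,"dx":0,"dy":0,"dz":-0.02,"grip":0.0},{"wx":0,"wy":0,"wz":0,"dx":0,"dy":0,"dz":-0.015,"grip":0.0},{"wx":0,"wy":0,"wz":0,"dx":0,"dy":0,"dz":-0.008,"grip":0.0},{"wx":0,"wy":0,"wz":0,"dx":0,"dy":0,"dz":-0.003,"grip":0.0}]'; python3 -m crank '[{"wx":0,"wy":0,"wz":0,"dx":0,"dy":0,"dz":-0.001,"grip":0.0},{"wx":0,"wy":0,"wz":0,"dx":0,"dy":0,"dz":-0.001,"grip":0.0},{"wx":0,"wy":0,"wz":0,"dx":0,"dy":0,"dz":-0.001,"grip":0.0},{"wx":0,"wy":0,"wz":0,"dx":0,"dy":0,"dz":0,"grip":0.0},{"wx":0,"wy":0,"wz":0,"dx":0,"dy":0,"dz":0,"grip":0.0},{"wx":0,"wy":0,"wz":0,"dx":0,"dy":0,"dz":0,"grip":0.0},{"wx":0,"wy":0,"wz":0,"dx":0,"dy":0,"dz":0,"grip":0.0},{"wx":0,"wy":0,"wz":0,"dx":0,"dy":0,"dz":0,"grip":0.0}]'; python3 c.py 4
```

```text
clock: 5.9
eef_pos: [0.6306, 0.0186, 0.2015]
orientation: [-3.141, -0.0, 1.592]
wrist_force: [-1.2, -0.7, -0.8]
opening: 0.0114
gripper_force: 60.6
clock: 6.7
eef_pos: [0.6308, 0.0186, 0.1993]
orientation: [-3.142, -0.0, 1.592]
wrist_force: [0.8, -0.0, -1.8]
opening: 0.0105
gripper_force: 60.6
[0.6308 0.0186 0.1993] [-3.1416 -0.      1.5918] 0.010463433758148162 [ 0.8106267  -0.04018497 -1.83343702]
scene low 651 [632.8  16.5] [ 39.1 102. ] angle 1.2 pca 101.7 z [0.1009 0.1317 0.1688]
scene roof 769 [632.   25.7] [ 44.2 165.5] angle 1.8 pca 99.1 z [0.1705 0.1844 0.1924]
scene tab 244 [635.   20.8] [29.4 35.8] angle 43.3 pca 159.8 z [0.1973 0.2194 0.2291]
scene bar top line x at y=.018: [-0.0447  0.6359] 733
top low 113 [611.2  27.3] [ 2.3 82.8] angle 0.4 pca 91.1 z [0.1007 0.1317 0.1624]
top roof 390 [625.2  17.9] [ 39.5 177.3] angle 8.0 pca 91.9 z [0.1778 0.1856 0.1929]
top bar top line x at y=.018: [-0.0387  0.626 ] 411
```

```bash
python3 -m crank '[{"wx":0,"wy":0,"wz":0,"dx":0,"dy":0,"dz":-0.001,"grip":0.0},{"wx":0,"wy":0,"wz":0,"dx":0,"dy":0,"dz":-0.0005,"grip":0.0},{"wx":0,"wy":0,"wz":0,"dx":0,"dy":0,"dz":0,"grip":0.0},{"wx":0,"wy":0,"wz":0,"dx":0,"dy":0,"dz":0,"grip":0.02},{"wx":0,"wy":0,"wz":0,"dx":0,"dy":0,"dz":0,"grip":0.04},{"wx":0,"wy":0,"wz":0,"dx":0,"dy":0,"dz":0,"grip":0.05},{"wx":0,"wy":0,"wz":0,"dx":0,"dy":0,"dz":0,"grip":0.05},{"wx":0,"wy":0,"wz":0,"dx":0,"dy":0,"dz":0,"grip":0.05}]'; python3 -m crank '[{"wx":0,"wy":0,"wz":0,"dx":0,"dy":0,"dz":0.01,"grip":0.05},{"wx":0,"wy":0,"wz":0,"dx":0,"dy":0,"dz":0.02,"grip":0.05},{"wx":0,"wy":0,"wz":0,"dx":0,"dy":0,"dz":0.03,"grip":0.05},{"wx":0,"wy":0,"wz":0,"dx":0,"dy":0,"dz":0.03,"grip":0.05},{"wx":0,"wy":0,"wz":0,"dx":-0.02,"dy":0,"dz":0.02,"grip":0.05},{"wx":0,"wy":0,"wz":0,"dx":-0.03,"dy":-0.003,"dz":0,"grip":0.0},{"wx":0,"wy":0,"wz":0,"dx":-0.03,"dy":-0.003,"dz":0,"grip":0.0},{"wx":0,"wy":0,"wz":0,"dx":-0.03,"dy":-0.003,"dz":0,"grip":0.0}]';  python3 c.py 5
```

```text
clock: 7.6
eef_pos: [0.6308, 0.0186, 0.1977]
orientation: [-3.141, -0.0, 1.592]
wrist_force: [0.1, 0.1, 0.2]
opening: 0.0497
gripper_force: 0.0
clock: 8.4
eef_pos: [0.5196, 0.0095, 0.3085]
orientation: [3.141, 0.0, 1.592]
wrist_force: [0.1, -0.5, 1.0]
opening: 0.0063
gripper_force: 0.0
[0.5196 0.0095 0.3085] [3.1410e+00 2.0000e-04 1.5919e+00] 0.006298305666484399 [ 0.11557075 -0.47021757  0.96056419]
scene tab 198 [523.   15.3] [15.  36.9] angle 72.7 pca 168.7 z [0.3101 0.326  0.3383]
scene bar top line x at y=.018: [-0.0392  0.6334] 867
```

View pics/scene5.png

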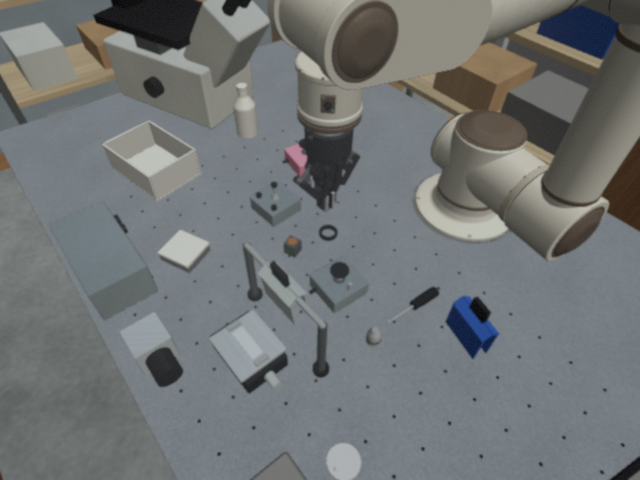

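The picture shows the shield hanging upright on the bar at (282,290), between the posts and released. Next is the pad.

```bash
python3 -m crank '[{"wx":0,"wy":0,"wz":0,"dx":-0.02,"dy":-0.002,"dz":-0.01,"grip":0.0},{"wx":0,"wy":0,"wz":0,"dx":-0.02,"dy":-0.002,"dz":-0.03,"grip":0.0},{"wx":0,"wy":0,"wz":0,"dx":-0.01,"dy":-0.0005,"dz":-0.035,"grip":0.0},{"wx":0,"wy":0,"wz":0,"dx":0,"dy":0,"dz":-0.035,"grip":0.0},{"wx":0,"wy":0,"wz":0,"dx":0,"dy":0,"dz":-0.035,"grip":0.0},{"wx":0,"wy":0,"wz":0,"dx":0,"dy":0,"dz":-0.03,"grip":0.0},{"wx":0,"wy":0,"wz":0,"dx":0,"dy":0,"dz":-0.02,"grip":0.0},{"wx":0,"wy":0,"wz":0,"dx":0,"dy":0,"dz":-0.013,"grip":0.0}]' 40; python3 -m crank '[{"wx":0,"wy":0,"wz":0,"dx":0,"dy":0,"dz":-0.008,"grip":0.0},{"wx":0,"wy":0,"wz":0,"dx":0,"dy":0,"dz":0,"grip":0.0},{"wx":0,"wy":0,"wz":0,"dx":0,"dy":0,"dz":0,"grip":0.0},{"wx":0,"wy":0,"wz":0,"dx":0,"dy":0,"dz":0,"grip":0.0},{"wx":0,"wy":0,"wz":0,"dx":0,"dy":0,"dz":0,"grip":0.0},{"wx":0,"wy":0,"wz":0,"dx":0,"dy":0,"dz":0,"grip":0.0},{"wx":0,"wy":0,"wz":0,"dx":0,"dy":0,"dz":0,"grip":0.0},{"wx":0,"wy":0,"wz":0,"dx":0,"dy":0,"dz":0,"grip":0.0}]'
cat > d.py <<'E'
from h import *
import sys
vv,uu=np.mgrid[0:480,0:640]; uu=uu.ravel();vv=vv.ravel(); E=[];F=[]
for i in range(6):
    p,d=snap('scene','p%s.png'%sys.argv[1] if i==0 else None); s=robot.sense(); E.append(s['eef_pos']);F.append(s['wrist_force'])
W=world('scene',d,uu,vv); r=np.hypot(W[:,0]-.4705,W[:,1]-.0047); dark=p.reshape(-1,3).max(1)<75
k=W[(d.ravel()>0)&(r>.017)&(r<.0215)&(W[:,2]>.05)&(W[:,2]<.085)&dark]
i=W[(d.ravel()>0)&(np.hypot(W[:,0]-.473,W[:,1]-.042)<.008)&(W[:,2]>.055)]
print('eef',np.mean(E,0).round(4),'F',np.mean(F,0).round(2),'pad ring',len(k),np.percentile(k[:,2],[25,50,75,90]).round(4),'idx',len(i),np.percentile(i[:,2],[50,90]).round(4) if len(i) else '')
cv2.imwrite('pics/pc%s.png'%sys.argv[1],cv2.resize(p[230:320,290:390,::-1],(700,630)[:2],interpolation=cv2.INTER_CUBIC)[:600])
E
python3 d.py 6
```

```text
clock: 9.3
eef_pos: [0.4709, 0.0051, 0.0988]
orientation: [-3.14, -0.0, 1.592]
wrist_force: [0.1, -0.1, 0.7]
opening: 0.0002
gripper_force: 0.0
clock: 10.1
eef_pos: [0.4708, 0.0051, 0.0919]
orientation: [3.142, 0.0, 1.592]
wrist_force: [-0.2, -0.6, 0.3]
opening: 0.0002
gripper_force: 0.0
eef [0.4708 0.0051 0.0918] F [ 0.2  -0.46 -0.26] pad ring 69 [0.0779 0.0791 0.0803 0.081 ] idx 207 [0.2624 0.465 ]
```

View pics/pc6.png

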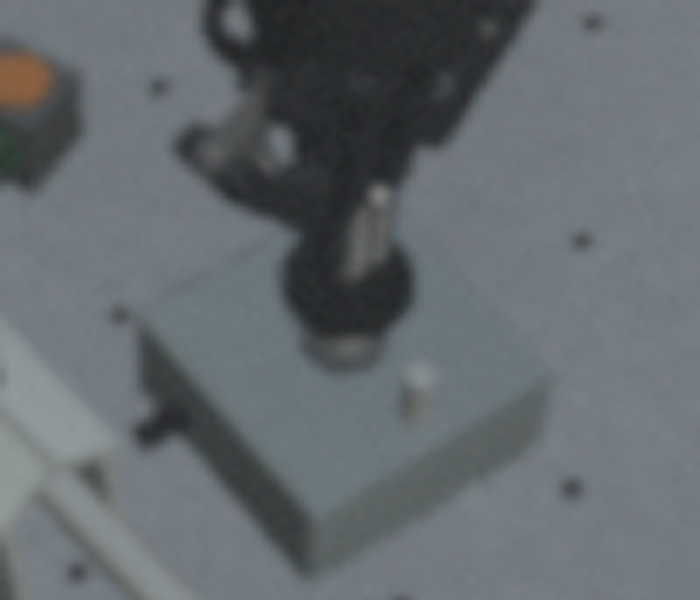

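The fingers stand over the disc (345,285), clear of the pin at (418,385).

```bash
python3 -m crank '[{"wx":0,"wy":0,"wz":0,"dx":-0.001,"dy":0,"dz":-0.006,"grip":0.0},{"wx":0,"wy":0,"wz":0,"dx":0,"dy":0,"dz":-0.004,"grip":0.0},{"wx":0,"wy":0,"wz":0,"dx":0,"dy":0,"dz":-0.003,"grip":0.0},{"wx":0,"wy":0,"wz":0,"dx":0,"dy":0,"dz":-0.003,"grip":0.0},{"wx":0,"wy":0,"wz":0,"dx":0,"dy":0,"dz":-0.002,"grip":0.0},{"wx":0,"wy":0,"wz":0,"dx":0,"dy":0,"dz":0,"grip":0.0},{"wx":0,"wy":0,"wz":0,"dx":0,"dy":0,"dz":0,"grip":0.0},{"wx":0,"wy":0,"wz":0,"dx":0,"dy":0,"dz":0,"grip":0.0}]'; python3 d.py 7
```

```text
clock: 11.2
eef_pos: [0.4698, 0.0051, 0.0739]
orientation: [3.142, 0.0, 1.592]
wrist_force: [-4.0, 0.5, 4.4]
opening: -0.0001
gripper_force: 1.8
eef [0.4698 0.0051 0.0739] F [-2.75  0.06  3.53] pad ring 70 [0.0712 0.073  0.0743 0.0751] idx 207 [0.2439 0.4473]
```

```bash
python3 -m crank '[{"wx":0,"wy":0,"wz":0,"dx":0,"dy":0,"dz":-0.002,"grip":0.0},{"wx":0,"wy":0,"wz":0,"dx":0,"dy":0,"dz":-0.002,"grip":0.0},{"wx":0,"wy":0,"wz":0,"dx":0,"dy":0,"dz":-0.001,"grip":0.0},{"wx":0,"wy":0,"wz":0,"dx":0,"dy":0,"dz":-0.001,"grip":0.0},{"wx":0,"wy":0,"wz":0,"dx":0,"dy":0,"dz":0,"grip":0.0},{"wx":0,"wy":0,"wz":0,"dx":0,"dy":0,"dz":0,"grip":0.0},{"wx":0,"wy":0,"wz":0,"dx":0,"dy":0,"dz":0,"grip":0.0},{"wx":0,"wy":0,"wz":0,"dx":0,"dy":0,"dz":0,"grip":0.0}]'; python3 d.py 8
```

```text
clock: 12.3
eef_pos: [0.47, 0.0051, 0.0678]
orientation: [3.141, 0.0, 1.592]
wrist_force: [-3.1, 0.3, 7.4]
opening: 0.0001
gripper_force: 3.2
eef [0.4699 0.0051 0.0678] F [-2.8   0.33  6.64] pad ring 67 [0.0645 0.0668 0.0682 0.0702] idx 194 [0.2367 0.4411]
```

View pics/p8.png

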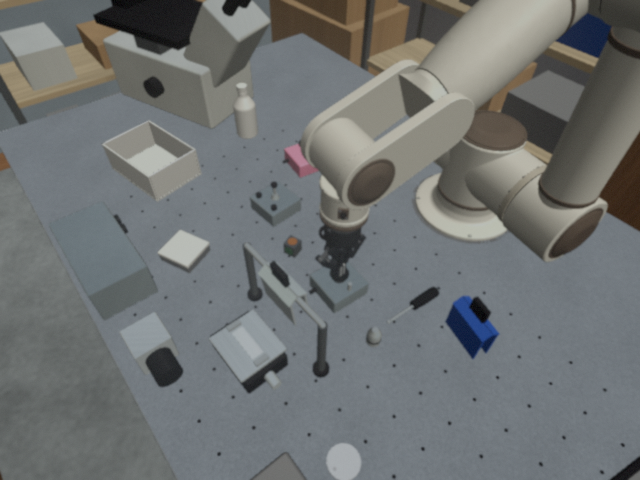

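View pics/pc8.png

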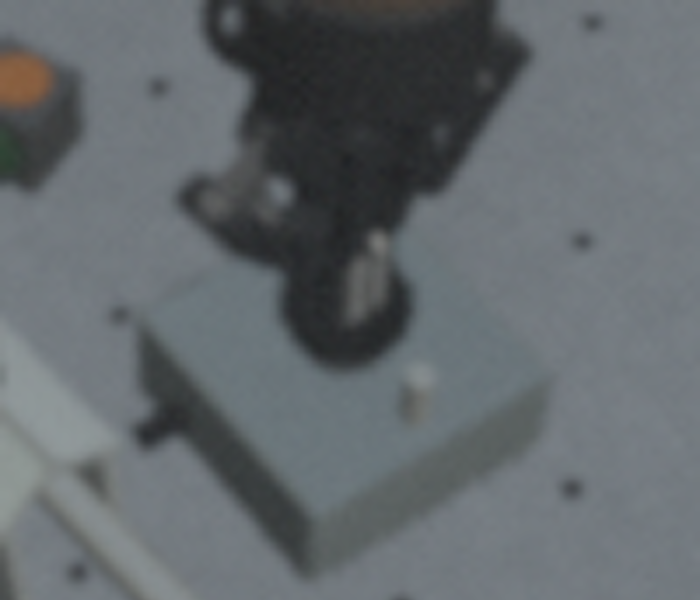

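The pad is down level with the pin at crop (418,375): TCP z is 0.0678 and the force 6.6 N, as expected halfway. The shield still hangs at (282,290), and the other things look unmoved.

```bash
python3 -c "
from cell import robot
print(robot.finish_job())"
```

```text
the job is handed in; nothing more can be done
None
```

I handed the job in at about 12.6 s: the silver shield hangs released on the bar between the posts, and the fingers hold the grey box's pad about halfway down (fingertips at 67.8 mm, 6.6 N), level with the index post by those readings; no verdict was returned.

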